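# Load a data cartridge into the spring-lift magazine

### The arm

A 6-joint arm with a two-finger parallel gripper is mounted at the origin on the work surface. World frame = base frame: x ahead of the robot, y to its left, z up, the work surface at z = 0. Lengths are in m, angles in rad, forces in N, time in s.
With the tool pointing down it reaches from about 0.35 to 0.725 m from the base axis. Payload 4.3 kg.
Tool frame: the origin (TCP) lies midway between the tips of the shut fingers; the grasp point (between the pads) lies 19 mm behind it; z points along the fingers, y is the direction in which the jaws open and shut (so a half turn about z gives the same grasp; the last joint's range is limited). The gripper opens to 85 mm and grips with 20 to 120 N. Pads are 22 mm wide; open, the fingers measure 114 mm over their backs; the gripper's body (76 mm by 85 mm) begins 54 mm behind the grasp point. The pads swing forward as they close: fully open they stand 13 mm farther back than shut.
Start: joints at [-1.414, 0.377, 0.081, 1.274, 0, 1.46], TCP at [0.152, -0.555, 0.231] pointing down, gripper open.
Joint ranges: [-2.72, 2.72], [-0.84, 1.66], [-1.02, 1.22], [-1.77, 2.12], [-1.37, 1.28], [-3.14, 3.14]. Speed limits (rad/s): [2.57, 2.57, 3.14, 3.14, 3.14, 3.14].

### API

Orientations are given as [roll, pitch, yaw] about the fixed x, y, z axes, in that order (R = Rz(yaw) Ry(pitch) Rx(roll)).
In Python, from bench import manip gives the robot as it stands.
- The arm moves only by the tool apply_moves, never from a script. Its argument "rows" is a list of rows, each a list of 6 numbers: the shift along the tool's x, y, z scaled (see below), then the turn, a rotation vector about the tool's x, y, z scaled (see below). A call has 1 to 20 rows; each row is the pose to reach, as a shift and turn from the pose commanded when the call began, along the tool's axes at that moment, turning the shorter way round; what a row does not reach only later rows make up. The controller multiplies each number of a shift by 120 mm and each number of a turn by pi rad. A row lasts 1/10 s, in which the tool goes at most 50 mm and 8.59 degrees, less where a joint would pass 70% of its speed; a pose out of reach is approached as far as the arm can. A call with a number of a shift or a turn outside -1 to 1 is refused whole. A call with a gripper value outside its range is refused whole. "claw" is the closure, from -1 (fully open) to 1 (shut), set as the call begins (left out, the last holds). The fingers move at their own pace and stop on an object; "newtons" is the grip in N (left out, the last holds). Time passes only in rows, so rows that repeat a pose let the fingers close. It gives the time, the measured TCP pose, the force and the opening at its end, in the units of the state.
- manip.read_state(): the state, without advancing time (a new reading comes with each control period).
- manip.camera(name): name is "scene" or "top" or "wrist"; returns the picture (420x560x3 uint8, blue, green, red); there is no depth.
- manip.camera_model(name): a dict with "camera_matrix" (3x3 intrinsics, pixels), "k1" (the pictures are not rectified: a ray, as slopes to the right and down, at radius r is drawn at 1 + k1 r^2 times it, then the intrinsics apply), "xyz" and "rotation" of the camera in the world. Camera axes: x right, y up, looking along -z (the intrinsics and any distortion apply to the point x, -y, -z); pixel columns grow to the right and rows downward; lengths in m; the calibration is good to about 2 mm. A picture is of the moment at which its call begins: read the wrist's pose just before it. camera_model takes no time and is no camera call; for the wrist camera it gives the pose at the moment of the call.
- manip.job_done(): hands the job in, once; it reports no verdict.
The state is a dict: "time_s": time; "joint_pos": joint angles; "joint_vel": joint speeds; "tau": joint torques, N m; "position": TCP position; "tool_rot": TCP orientation; "wrist_force": force on the tool from outside, world axes, zero at the start; "moment": the same for the moment, N m; "opening": finger opening in m.
Only numpy, scipy, OpenCV 4.12 (cv2) and the standard library are available. Lean on these libraries where they do the work, as an engineer would, in place of code of your own. Each camera call takes 0.05 s, during which the arm holds its last target. There are 200 camera calls.

### The job

Slide the orange keeper along its track to the open end, lift it off and put it in the green tray. Then lay the blue cartridge flat between the magazine's guide posts, on top of the pile, and press it straight down until both yellow catches have sprung back over its ends and hold the pile down. Leave the red cartridge where it is.

Things in the scene. Friction and masses are not known exactly. Their poses are not given: they have to be found in the camera images.
- magazine: Grey spring-lift magazine fixed to the desk, upright. Origin on the desk surface, below the centre of the cartridge well. Base plate x -100..100, y -50..110 mm (its own axes), 8 mm thick. Cartridges lie flat in the well, long side along x. A yellow catch on a grey block stands at the middle of each short end (28 mm wide in y, out to x +-88, 92 mm high).
- mouth (a point): Point on the well's axis 72.5 mm above the desk, level with the catches' flat undersides; axes as the magazine's. Well: 100 (x) x 64 (y) mm between four steel corner posts (2 mm play all round), straight to 88 mm high, then flared outwards about 5 mm to 100 mm high; outside extent x +-60, y +-42. Its long sides are open between the posts (72 mm) for fingers.
- track_open (a point): Point on the T-track's floor in the middle of its open end, magazine x -61, y 82, 92 mm high: where the keeper's origin must be to lift it. Track: aluminium channel along magazine x at y 82 (63 to 101), x -88..88, top 103 mm high, ends stopped. Lips overhang the keeper's foot (7 mm clear, 14 mm slot) from x -37 to 88; none from -84 to -37, where it lifts straight up.
- keeper: Loose orange keeper, 110 g, captive in the T-track, its bar across the well's mouth. Origin: centre of the underside of its steel foot, 30 (x) x 26 (y) x 5 mm. Flat bar 16 mm wide, 14 to 20 mm above the origin, reaching 98 mm to its -y. Slides freely, 2 mm play. Starts with axes parallel to the magazine's, origin at magazine x 0..40, y 82; slides to magazine -x.
- keeper_grip (a point): Centre of the keeper's upright grip block, 20 (x) x 24 (y) mm and 22 to 58 mm above the keeper's origin; this point is 42 mm above it. Pinch it across its 20 mm (keeper x).
- tray: Green open tray, fixed, 170 (x) x 200 (y) x 28 mm high, walls and floor about 4 to 5 mm. Origin: centre of the underside. The keeper goes in it, standing or lying.
- blue_cartridge: Blue data cartridge with white label, 96 (x) x 60 (y) x 20 mm, 110 to 230 g, flat on the desk; origin: centre of the underside. Pinch it across 60 mm; either way round fits. Laid in the well it rests on the catches' slopes, underside about 82 mm high. Pressed near its centre with about 8 to 22 N it goes down level; both catches snap over it once its top is below 72 mm.
- red_cartridge: Red cartridge of the same size, lying flat on the desk: a faulty one, leave it. Red and blue may be in either of two places. Origin: centre of the underside.
- pile_cartridge: Grey cartridge of the same size already in the well on the sprung platform, its top held under the catches, 72 mm above the desk. It sinks as the next is pressed onto it. Origin: centre of the underside.
- platform (a joint): Sprung platform under the pile, m: 0 with one cartridge held, grows as it sinks, about 0.020 with two held, hard stop at 0.034. The spring pushes up with about 5 N at 0 plus 0.12 N per mm.
- catch_near (a joint): Yellow spring catch at the well's magazine -x end, m: 0 when fully in (overlapping a cartridge's end by 5 mm), grows as it is pushed outwards, at most 0.010. Top slopes down into the well, underside flat. Spring 0.9 N plus 0.10 N per mm.
- catch_far (a joint): The same catch at the well's magazine +x end.
There are look-alikes about, which are no part of the job. What is shaped like the keeper but purple is not meant.

How it is judged:
On the way, in this order (a step that is already met when the one before it is completed fails the run):
1. the keeper is off the track and in the tray (x of keeper in the frame of tray between -0.085 and 0.085 m and y of keeper in the frame of tray between -0.1 and 0.1 m and height (world z) of keeper_grip below 0.06 m), for 0.2 s.
2. the blue cartridge is pressed down under both catches (horizontal distance between blue_cartridge and mouth below 0.006 m and z of blue_cartridge in the frame of magazine between 0.0485 and 0.0545 m and angle between blue_cartridge's own z axis and vertical below 0.04 rad and value of joint each of catch_near, catch_far below 0.002 m), for 0.2 s.
At the end, for the whole second after the job is handed in: Blue cartridge level (0.04 rad) in the well on the grey one, within 6 mm of its axis, underside 48.5-54.5 mm up; grey underside below 34.5 mm; both catches within 2 mm of fully in; keeper in the tray, standing or lying (origin inside its outline, grip centre below 60 mm); both at rest (all of step 1 and all of step 2 and horizontal distance between pile_cartridge and mouth below 0.006 m and z of pile_cartridge in the frame of magazine below 0.0345 m and linear speed of each of blue_cartridge, keeper below 0.02 m/s); the robot touches nothing.
It fails at once if the red cartridge is moved more than 20 mm (distance of red_cartridge from where it was at the start of the episode above 0.02 m).
It also fails if it takes over 64 s, if anything falls off the work surface, if the arm or the gripper's body presses on something with over 40 N, if the wrist force passes 120 N, or if a joint passes its speed limit or range.

## Working session

There is one attempt and no reset: what is moved stays moved. The work goes in short steps, Python scripts to look and compute and a tool call to move; the robot and the scene stay as the last step left them, time stands still between calls to the robot, and variables do not carry over. Pictures are saved under pics/ and viewed, about 8 in all and at most 12, crops included, and the job is handed in when it is done.

Besides the shell and the picture viewer there is one more tool, called after "Request:" as name(argument=value, ...) on one line, values as JSON. apply_moves: Moves the arm, as the interface text tells. Its arguments: {"type":"object","properties":{"rows":{"type":"array","items":{"type":"array","items":{"type":"number"}}},"claw":{"type":"number"},"newtons":{"type":"number"}},"required":["rows"]}

```bash
mkdir -p pics
python3 - <<'E'
from bench import manip
import cv2,numpy as np
for n in("scene","top"):
    cv2.imwrite(f"pics/{n}0.png",manip.camera(n)); m=manip.camera_model(n); print(n,m)
s=manip.read_state();print(s["time_s"],s["position"],s["tool_rot"],s["opening"])
a=cv2.imread("pics/scene0.png");b=cv2.imread("pics/top0.png")
E
```

```text
scene {'camera_matrix': array([[431.76899915,   0.        , 281.36614978],
       [  0.        , 431.76899915, 208.4298881 ],
       [  0.        ,   0.        ,   1.        ]]), 'k1': -0.02554806960570901, 'xyz': array([ 1.03776332, -0.18727796,  0.8028332 ]), 'rotation': array([0.6797484 , 0.0181224 , 1.17152051])}
top {'camera_matrix': array([[485.98123309,   0.        , 286.20184536],
       [  0.        , 485.98123309, 210.81970043],
       [  0.        ,   0.        ,   1.        ]]), 'k1': -0.05076810385609877, 'xyz': array([0.42229404, 0.02614502, 1.34360468]), 'rotation': array([ 0.05701071, -0.01728621, -1.54419612])}
0.1 [ 0.15151846 -0.5540861   0.23046093] [-3.13980962e+00 -2.28717600e-04  2.66818768e-01] 0.0857174026668174
```

View pics/top0.png

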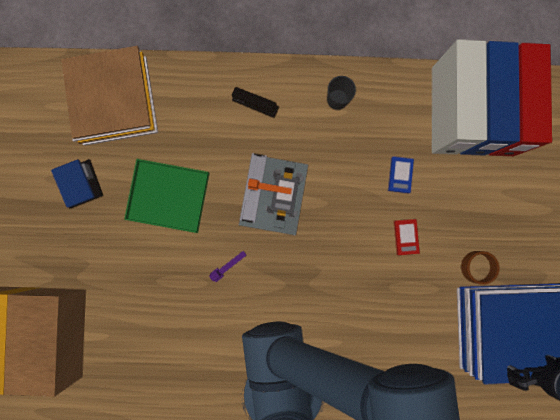

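View pics/scene0.png

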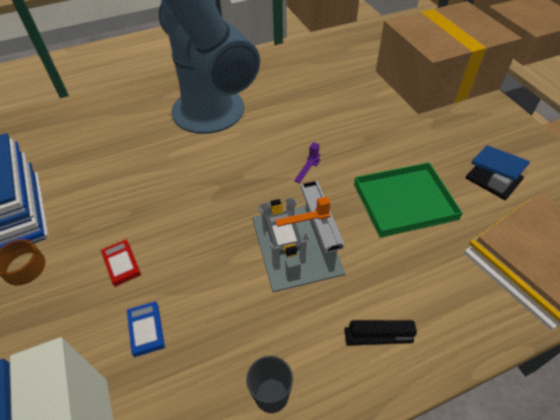

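The top view shows the magazine at about (275,195), the tray at (168,195), blue at (401,175) and red at (407,237). The scene view agrees. I'll enlarge both next.

```bash
cat > h.py <<'E'
import numpy as np,cv2
from bench import manip
from scipy.spatial.transform import Rotation as R
from scipy.optimize import least_squares
def cam(n):
    m=manip.camera_model(n); return m
def project(m,P):
    P=np.atleast_2d(P); Rc=R.from_euler('xyz',m['rotation']).as_matrix()
    q=(P-m['xyz'])@Rc; s=np.c_[q[:,0],-q[:,1]]/(-q[:,2:3]); s=s*(1+m['k1']*(s**2).sum(1,keepdims=True))
    K=m['camera_matrix']; return np.c_[s[:,0]*K[0,0]+K[0,2],s[:,1]*K[1,1]+K[1,2]]
def at_z(m,px,z):
    K=m['camera_matrix']; px=np.atleast_2d(px).astype(float)
    d=(px-K[:2,2])/[K[0,0],K[1,1]]; s=d.copy()
    for _ in range(20): s=d/(1+m['k1']*(s**2).sum(1,keepdims=True))
    Rc=R.from_euler('xyz',m['rotation']).as_matrix()
    r=np.c_[s[:,0],-s[:,1],-np.ones(len(s))]@Rc.T; z=np.broadcast_to(z,len(s))
    return m['xyz']+r*((z-m['xyz'][2])/r[:,2])[:,None]
def rect(img,lo,hi,):
    hsv=cv2.cvtColor(img,cv2.COLOR_BGR2HSV); return cv2.inRange(hsv,lo,hi)
E
python3 - <<'E'
import cv2,numpy as np
t=cv2.imread("pics/top0.png");s=cv2.imread("pics/scene0.png")
def crop(i,x0,y0,w,h,k): return cv2.resize(i[y0:y0+h,x0:x0+w],None,fx=k,fy=k,interpolation=cv2.INTER_CUBIC)
a=crop(t,230,145,90,100,4) # 360x400
b=crop(s,245,170,110,130,4) # 440x520
c=crop(t,380,150,45,45,4) #180
d=crop(s,115,295,60,65,3) #
m=np.zeros((600,800,3),np.uint8);m[:400,:360]=a;m[:520,360:]=b;m[400:580,:180]=c;m[400:595,180:360]=d
cv2.imwrite("pics/crop0.png",m)
E
```

```text
(no output)
```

View pics/crop0.png

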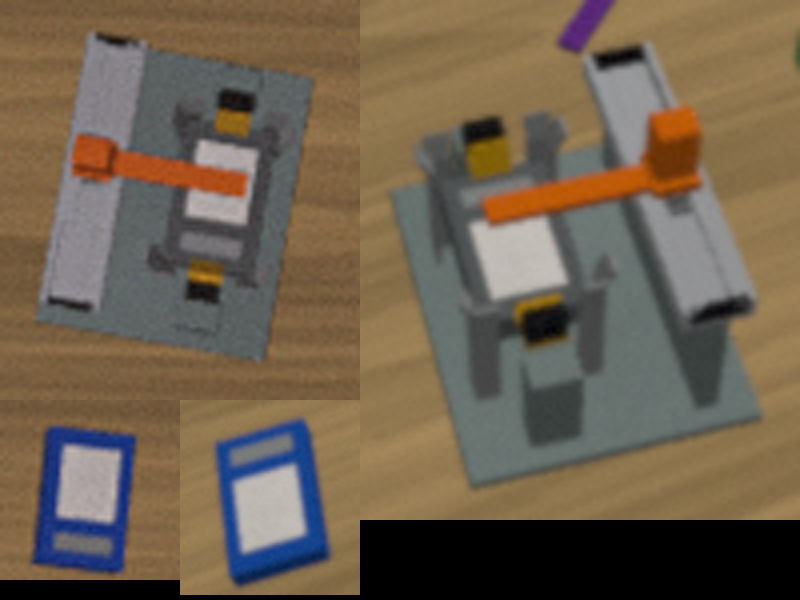

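```bash
cat > fit.py <<'E'
from h import *
T,S=cam("top"),cam("scene")
def pt(l,ox,oy,x0,y0,k): return np.array([[x0+(u-ox+.5)/k-.5,y0+(v-oy+.5)/k-.5] for u,v in l])
def fit(obsT,locT,obsS,locS,x0):
    locT=np.array(locT)/1000;locS=np.array(locS)/1000
    def pose(p,l): c,s=np.cos(p[2]),np.sin(p[2]); return np.c_[p[0]+c*l[:,0]-s*l[:,1],p[1]+s*l[:,0]+c*l[:,1],l[:,2]]
    f=lambda p:np.r_[(project(T,pose(p,locT))-obsT).ravel(),(project(S,pose(p,locS))-obsS).ravel()]
    r=least_squares(f,x0,loss='soft_l1'); print(np.round(r.x,4),"deg",np.degrees(r.x[2]).round(2)); print(np.round(f(r.x).reshape(-1,2),1).tolist()); return r.x
tm=pt([(90,33),(147,42),(40,303),(100,312),(313,78),(265,360),(37,320)],0,0,230,145,4)
lt=[(88,101,103),(88,63,103),(-88,101,103),(-88,63,103),(100,-50,8),(-100,-50,8),(-100,110,8)]
sm=pt([(585,58),(650,43),(752,300),(690,318),(472,487),(762,418),(390,190)],360,0,245,170,4)
ls=[(-88,63,103),(-88,101,103),(88,101,103),(88,63,103),(100,-50,8),(100,110,8),(-100,-50,8)]
m=fit(tm,lt,sm,ls,[.45,.05,-.2])
c,s=np.cos(m[2]),np.sin(m[2])
inv=lambda P:(np.c_[c*(P[:,0]-m[0])+s*(P[:,1]-m[1]),-s*(P[:,0]-m[0])+c*(P[:,1]-m[1])]*1000).round(1).tolist()
print("bar tip/root T",inv(at_z(T,pt([(247,173),(245,195),(118,155),(116,178)],0,0,230,145,4),.112)))
print("block top T",inv(at_z(T,pt([(76,137),(116,139)],0,0,230,145,4),.150)))
print("block top S",inv(at_z(S,pt([(650,113),(693,107),(700,122),(653,131)],360,0,245,170,4),.150)))
ct=[(48,30,20),(48,-30,20),(-48,-30,20),(-48,30,20)]
b=fit(pt([(48,427),(135,434),(125,573),(33,563)],0,400,380,150,4),ct,pt([(217,441),(303,420),(328,555),(234,574)],180,400,115,295,3),[(-48,-30,20),(-48,30,20),(48,30,20),(48,-30,20)],[.45,-.3,0])
t=fit(np.array([(140,160),(209,172),(198,232),(126,219)]),[(85,100,28),(85,-100,28),(-85,-100,28),(-85,100,28)],np.array([(355,180),(431,165),(460,212),(385,234)]),[(-85,-100,28),(-85,100,28),(85,100,28),(85,-100,28)],[.45,.35,-.2])
print("red",at_z(T,[(407,237)],.02))
E
python3 fit.py
```

```text
[ 0.5412  0.0113 -0.147 ] deg -8.42
[[0.0, -1.0], [0.3, -0.7], [0.3, -1.2], [-0.0, -0.8], [0.5, -0.9], [0.1, -0.2], [-0.3, -0.3], [-0.4, -0.8], [-0.1, -0.4], [1.5, -0.6], [-1.6, -0.8], [-0.6, -0.6], [0.7, -1.0], [-0.3, -0.5]]
bar tip/root T [[13.0, -14.4], [-1.1, -15.6], [10.0, 68.4], [-4.7, 67.1]]
block top T [[12.5, 93.7], [15.6, 69.2]]
block top S [[-1.1, 71.6], [0.8, 93.3], [11.0, 93.6], [10.4, 69.5]]
[ 0.6099 -0.309  -0.0753] deg -4.31
[[0.2, -1.0], [-0.2, -0.4], [-0.6, -0.9], [0.9, -0.6], [-0.6, -0.3], [0.8, -2.2], [-0.0, -3.3], [-0.8, 0.4]]
[ 0.5345  0.3289 -0.1415] deg -8.11
[[-2.8, -2.6], [0.2, -2.4], [0.1, -0.8], [-0.4, -0.3], [-1.7, -2.5], [-3.0, -3.3], [2.4, 0.8], [-4.2, -2.1]]
red [[ 0.43571516 -0.32764372  0.02      ]]
```

Fits are consistent: magazine (0.541, 0.011) at -8.4°, keeper at magazine x≈4, blue (0.610, -0.309) at -4.3°, tray (0.534, 0.329). I'll travel above the keeper in five equal hops and turn the jaws on the last one.

Request:
apply_moves(rows=[[0.936, -0.862, 0, 0, 0, 0], [0.936, -0.862, 0, 0, 0, 0], [0.936, -0.862, 0, 0, 0, 0], [0.936, -0.862, 0, 0, 0, 0]])

```text
time_s: 0.5
position: [0.2343, -0.4199, 0.2308]
tool_rot: [-3.137, -0.001, 0.272]
wrist_force: [-0.8, -0.8, 0.3]
opening: 0.0854
```

Request:
apply_moves(rows=[[0.936, -0.862, 0, 0, 0, 0], [0.936, -0.862, 0, 0, 0, 0], [0.936, -0.862, 0, 0, 0, 0], [0.936, -0.862, 0, 0, 0, 0]])

```text
time_s: 0.9
position: [0.3153, -0.2918, 0.2311]
tool_rot: [-3.139, -0.001, 0.273]
wrist_force: [1.1, -0.5, 0.6]
opening: 0.0852
```

Request:
apply_moves(rows=[[0.936, -0.862, 0, 0, 0, 0], [0.936, -0.862, 0, 0, 0, 0], [0.936, -0.862, 0, 0, 0, 0], [0.936, -0.862, 0, 0, 0, 0]])

```text
time_s: 1.3
position: [0.3968, -0.1632, 0.2312]
tool_rot: [-3.141, -0.001, 0.274]
wrist_force: [0.3, 0.1, -0.7]
opening: 0.0854
```

Request:
apply_moves(rows=[[0.936, -0.862, 0, 0, 0, 0], [0.936, -0.862, 0, 0, 0, 0], [0.936, -0.862, 0, 0, 0, 0], [0.936, -0.862, 0, 0, 0, 0]])

```text
time_s: 1.7
position: [0.4784, -0.0347, 0.231]
tool_rot: [-3.141, -0.001, 0.272]
wrist_force: [-1.1, -0.0, -0.2]
opening: 0.0854
```

Request:
apply_moves(rows=[[0.936, -0.862, 0, 0, 0, -0.368], [0.936, -0.862, 0, 0, 0, -0.368], [0.936, -0.862, 0, 0, 0, -0.368], [0.936, -0.862, 0, 0, 0, -0.368], [0.936, -0.862, 0, 0, 0, -0.368], [0.936, -0.862, 0, 0, 0, -0.368], [0.936, -0.862, 0, 0, 0, -0.368], [0.936, -0.862, 0, 0, 0, -0.368], [0.936, -0.862, 0, 0, 0, -0.368], [0.936, -0.862, 0, 0, 0, -0.368]])

```text
time_s: 2.7
position: [0.5572, 0.0905, 0.231]
tool_rot: [-3.141, 0.001, 1.419]
wrist_force: [0.5, 0.4, 0.4]
opening: 0.0852
```

Run:
```python
from h import *
s=manip.read_state();print(s["time_s"],s["position"],s["tool_rot"],s["joint_pos"],s["wrist_force"])
m=cam("wrist");print(m)
cv2.imwrite("pics/w1.png",manip.camera("wrist"))
```

```text
2.7 [0.55722796 0.09054918 0.23103355] [-3.14132705e+00  7.36596521e-04  1.41885472e+00] [ 4.90980853e-02  3.56102500e-01  4.92857282e-02  1.26438690e+00
 -6.68722182e-04  1.77183625e+00] [0.49183729 0.36925642 0.37979543]
{'camera_matrix': array([[306.47936606,   0.        , 283.15862081],
       [  0.        , 306.47936606, 215.20256358],
       [  0.        ,   0.        ,   1.        ]]), 'k1': 0.0005563693097468396, 'xyz': array([0.56787247, 0.15799749, 0.37404858]), 'rotation': array([-0.27115339, -0.00070846, -0.15101849])}
```

View pics/w1.png

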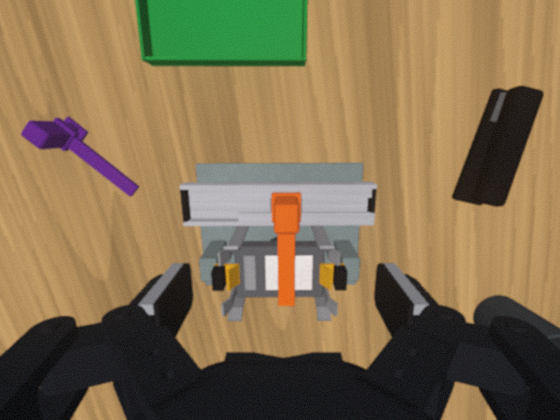

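The wrist view shows the track corners at (181,184), (375,184), (376,225) and (183,224). The bar tip is at (279..294,305) and the grip top at (273..300,193).

Run:
```python
from h import *
W=cam("wrist")
loc=np.array([(-88,101,103),(88,101,103),(88,63,103),(-88,63,103),(-100,110,8),(100,110,8)])/1000
obs=np.array([(181,184),(375,184),(376,225),(183,224),(195,163.5),(363,163.5)])
pose=lambda p:np.c_[p[0]+np.cos(p[2])*loc[:,0]-np.sin(p[2])*loc[:,1],p[1]+np.sin(p[2])*loc[:,0]+np.cos(p[2])*loc[:,1],loc[:,2]]
f=lambda p:(project(W,pose(p))-obs).ravel()
r=least_squares(f,[.54,.01,-.147]);m=r.x;print(m,np.round(r.fun.reshape(-1,2),1).tolist())
c,s=np.cos(m[2]),np.sin(m[2])
inv=lambda P:(np.c_[c*(P[:,0]-m[0])+s*(P[:,1]-m[1]),-s*(P[:,0]-m[0])+c*(P[:,1]-m[1])]*1000).round(1).tolist()
print(inv(at_z(W,[(279,305),(294,305),(278,240),(295,240)],.112)),inv(at_z(W,[(273,193),(300,193)],.15)))
```

```text
[ 0.54170471  0.01304223 -0.15066721] [[-1.1, 0.1], [2.0, 0.2], [-2.4, -0.2], [0.6, 0.8], [0.1, -0.5], [1.0, -0.5]]
[[0.2, -15.3], [14.7, -15.3], [-0.5, 51.4], [14.9, 51.4]] [[-3.4, 102.4], [16.7, 102.4]]
```

Request:
apply_moves(rows=[[0.017, 0.026, 0.3, 0, 0, 0], [0.017, 0.026, 0.6, 0, 0, 0], [0.017, 0.026, 0.85, 0, 0, 0], [0.017, 0.026, 0.967, 0, 0, 0], [0.017, 0.026, 0.967, 0, 0, 0], [0.017, 0.026, 0.967, 0, 0, 0]], claw=-1)

```text
time_s: 3.35
position: [0.5605, 0.0935, 0.1156]
tool_rot: [3.142, 0.0, 1.422]
wrist_force: [0.1, -0.8, 1.3]
opening: 0.0853
```

Request:
apply_moves(rows=[[0, 0, 0, 0, 0, 0], [0, 0, 0, 0, 0, 0], [0, 0, 0, 0, 0, 0], [0, 0, 0, 0, 0, 0], [0, 0, 0, 0, 0, 0], [0, 0, 0, 0, 0, 0], [0, 0, 0, 0, 0, 0], [0, 0, 0, 0, 0, 0], [0, 0, 0, 0, 0, 0], [0, 0, 0, 0, 0, 0]], claw=1, newtons=40)

```text
time_s: 4.35
position: [0.5607, 0.0939, 0.1157]
tool_rot: [3.141, -0.0, 1.423]
wrist_force: [-1.2, 0.4, 5.7]
opening: 0.0194
```

Gripped at a 19.4 mm opening, which matches the block. Now slide 68 mm toward magazine -x.

Request:
apply_moves(rows=[[0, -0.08, 0, 0, 0, 0], [0, -0.16, 0, 0, 0, 0], [0, -0.24, 0, 0, 0, 0], [0, -0.32, 0, 0, 0, 0], [0, -0.4, 0, 0, 0, 0], [0, -0.48, 0, 0, 0, 0], [0, -0.567, 0, 0, 0, 0], [0, -0.567, 0, 0, 0, 0], [0, -0.567, 0, 0, 0, 0]])

```text
time_s: 5.25
position: [0.4913, 0.1042, 0.1157]
tool_rot: [-3.14, -0.0, 1.423]
wrist_force: [-1.8, -0.5, 10.7]
opening: 0.0194
```

Run:
```python
from h import *
s=manip.read_state();print(s["time_s"],s["position"],s["wrist_force"])
i=manip.camera("wrist");t=manip.camera("top")
o=np.hstack([cv2.resize(i[150:350,150:450],None,fx=1.5,fy=1.5),cv2.resize(t[145:245,230:320],None,fx=3,fy=3)])
cv2.imwrite("pics/w2.png",o);print(o.shape)
```

```text
5.25 [0.4913493  0.10421422 0.11566087] [-1.83382568 -0.4615861  10.74560656]
(300, 720, 3)
```

View pics/w2.png

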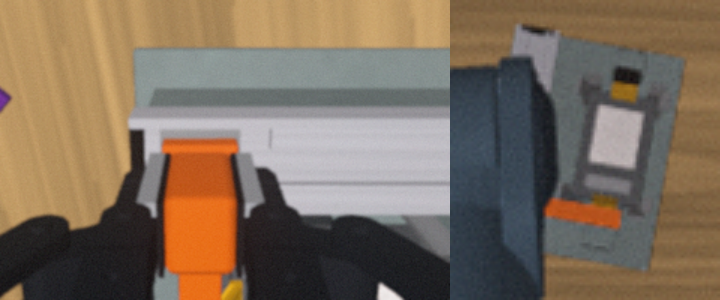

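The keeper is in the lip-free end: the foot spans about x 160–240 in the picture and the lips start at 270. Lift.

Request:
apply_moves(rows=[[0, 0, -0.1, 0, 0, 0], [0, 0, -0.2, 0, 0, 0], [0, 0, -0.35, 0, 0, 0], [0, 0, -0.5, 0, 0, 0], [0, 0, -0.65, 0, 0, 0], [0, 0, -0.65, 0, 0, 0], [0, 0, -0.65, 0, 0, 0]])

```text
time_s: 6.05
position: [0.4926, 0.1039, 0.193]
tool_rot: [-3.141, 0.0, 1.423]
wrist_force: [-0.3, 0.5, -0.4]
opening: 0.0194
```

Run:
```python
from h import *
s=manip.read_state();print(s["time_s"],s["position"],s["wrist_force"],s["opening"])
i=manip.camera("wrist");t=manip.camera("scene")
o=np.hstack([cv2.resize(i,None,fx=.6,fy=.6),cv2.resize(t[120:288,230:390],None,fx=1.5,fy=1.5)])
cv2.imwrite("pics/w3.png",o);print(o.shape)
```

```text
6.05 [0.49255924 0.10392093 0.19297027] [-0.25752286  0.4628361  -0.38974372] 0.019374641379394007
(252, 576, 3)
```

View pics/w3.png

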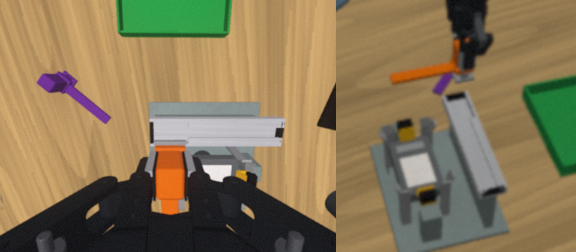

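The keeper is clear of the track and held. Carry it to the tray.

Request:
apply_moves(rows=[[0.35, 0.02, 0, 0, 0, 0], [0.733, 0.02, 0, 0, 0, 0], [0.733, 0.02, 0, 0, 0, 0]])

```text
time_s: 6.45
position: [0.5081, 0.1946, 0.1918]
tool_rot: [-3.14, -0.002, 1.428]
wrist_force: [-0.5, -0.5, -0.5]
opening: 0.0192
```

Request:
apply_moves(rows=[[0.35, 0.02, 0, 0, 0, 0], [0.733, 0.02, 0, 0, 0, 0], [0.733, 0.02, 0, 0, 0, 0]])

```text
time_s: 6.75
position: [0.5233, 0.2812, 0.1915]
tool_rot: [-3.14, -0.001, 1.428]
wrist_force: [-0.4, -0.4, -1.2]
opening: 0.0195
```

Request:
apply_moves(rows=[[0.35, 0.02, 0, 0, 0, 0], [0.733, 0.02, 0, 0, 0, 0], [0.733, 0.02, 0, 0, 0, 0], [0.733, 0.02, 0, 0, 0, 0]])

```text
time_s: 7.15
position: [0.5384, 0.3635, 0.1915]
tool_rot: [-3.14, 0.002, 1.424]
wrist_force: [-0.6, 0.6, -1.0]
opening: 0.0195
```

Run:
```python
from h import *
s=manip.read_state();print(s["time_s"],s["position"],s["tool_rot"],s["wrist_force"],s["opening"])
cv2.imwrite("pics/w4.png",manip.camera("wrist"))
```

```text
7.15 [0.53836009 0.36351912 0.19154577] [-3.13963394e+00  2.40467557e-03  1.42428544e+00] [-0.64862675  0.57678036 -0.97148157] 0.01947004067788896
```

View pics/w4.png

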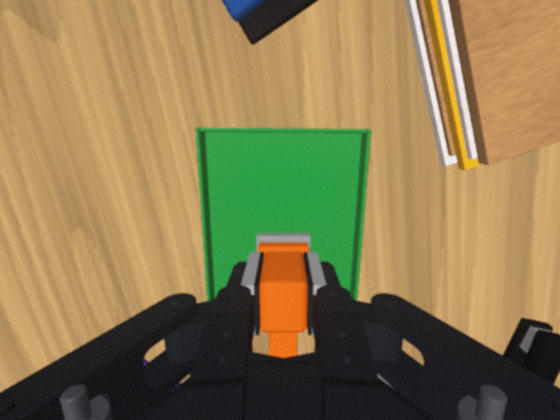

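The tray is centred under the keeper. Lower it and release.

Request:
apply_moves(rows=[[0, 0, 0.3, 0, 0, 0], [0, 0, 0.6, 0, 0, 0], [0, 0, 0.85, 0, 0, 0], [0, 0, 0.85, 0, 0, 0]])

```text
time_s: 7.6
position: [0.5352, 0.3598, 0.0862]
tool_rot: [-3.133, 0.007, 1.421]
wrist_force: [-1.8, -0.3, -1.4]
opening: 0.0194
```

Request:
apply_moves(rows=[[0, 0, 0.15, 0, 0, 0], [0, 0, 0.3, 0, 0, 0], [0, 0, 0.4, 0, 0, 0], [0, 0, 0.48, 0, 0, 0], [0, 0, 0.48, 0, 0, 0]])

```text
time_s: 8.1
position: [0.5386, 0.363, 0.033]
tool_rot: [-3.14, 0.001, 1.422]
wrist_force: [0.0, -1.2, -1.5]
opening: 0.0193
```

Request:
apply_moves(rows=[[0, 0, 0, 0, 0, 0], [0, 0, 0, 0, 0, 0], [0, 0, 0, 0, 0, 0], [0, 0, 0, 0, 0, 0], [0, 0, 0, 0, 0, 0], [0, 0, 0, 0, 0, 0], [0, 0, 0, 0, 0, 0]], claw=-1)

```text
time_s: 8.8
position: [0.5391, 0.3638, 0.0336]
tool_rot: [3.142, 0.0, 1.423]
wrist_force: [-0.0, 0.1, 0.2]
opening: 0.0855
```

Request:
apply_moves(rows=[[0, 0, -0.2, 0, 0, 0], [0, 0, -0.5, 0, 0, 0], [0, 0, -0.85, 0, 0, 0], [0, 0, -1, 0, 0, 0]])

```text
time_s: 9.2
position: [0.5408, 0.3648, 0.1581]
tool_rot: [3.137, -0.004, 1.423]
wrist_force: [0.8, 0.2, 0.1]
opening: 0.0859
```

Run:
```python
from h import *
s=manip.read_state();print(s["time_s"],s["position"],s["tool_rot"],s["wrist_force"],s["opening"])
i=manip.camera("wrist");t=manip.camera("scene")
o=np.hstack([cv2.resize(i,None,fx=.6,fy=.6),cv2.resize(t[120:288,330:490],None,fx=1.5,fy=1.5)])
cv2.imwrite("pics/w5.png",o)
```

```text
9.2 [0.5408328  0.36477412 0.1581221 ] [ 3.13673487 -0.00353583  1.4229679 ] [0.79573971 0.18890459 0.14757837] 0.08588595430434212
```

View pics/w5.png

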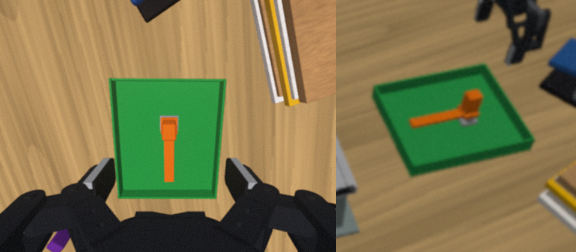

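The keeper stands in the tray. Now swing the jaws round and go over the blue cartridge.

Request:
apply_moves(rows=[[-0.1, 0, -0.3, 0, 0, -0.05], [-0.3, 0, -0.55, 0, 0, -0.1], [-0.6, 0, -0.55, 0, 0, -0.15], [-0.98, 0, -0.55, 0, 0, -0.2], [-0.98, 0, -0.55, 0, 0, -0.25], [-0.98, 0, -0.55, 0, 0, -0.3], [-0.98, 0, -0.55, 0, 0, -0.35], [-0.98, 0, -0.55, 0, 0, -0.4], [-0.98, 0, -0.55, 0, 0, -0.45], [-0.98, 0, -0.55, 0, 0, -0.49], [-0.98, 0, -0.55, 0, 0, -0.523], [-0.98, 0, -0.55, 0, 0, -0.523]])

```text
time_s: 10.5
position: [0.521, 0.2472, 0.2179]
tool_rot: [-3.14, -0.002, 3.066]
wrist_force: [0.2, -0.8, 0.6]
opening: 0.0851
```

Request:
apply_moves(rows=[[-0.1, -0.4, 0, 0, 0, 0], [-0.217, -0.8, 0, 0, 0, 0], [-0.217, -0.914, 0, 0, 0, 0], [-0.217, -0.914, 0, 0, 0, 0]])

```text
time_s: 10.9
position: [0.539, 0.1343, 0.2188]
tool_rot: [-3.141, -0.002, 3.06]
wrist_force: [-0.1, 0.6, -1.2]
opening: 0.0854
```

Request:
apply_moves(rows=[[-0.1, -0.4, 0, 0, 0, 0], [-0.217, -0.8, 0, 0, 0, 0], [-0.217, -0.914, 0, 0, 0, 0], [-0.217, -0.914, 0, 0, 0, 0]])

```text
time_s: 11.3
position: [0.5569, 0.0244, 0.2191]
tool_rot: [3.141, -0.001, 3.063]
wrist_force: [-0.4, -0.0, 0.1]
opening: 0.0853
```

Request:
apply_moves(rows=[[-0.1, -0.4, 0, 0, 0, 0], [-0.217, -0.8, 0, 0, 0, 0], [-0.217, -0.914, 0, 0, 0, 0], [-0.217, -0.914, 0, 0, 0, 0]])

```text
time_s: 11.7
position: [0.5748, -0.0862, 0.2192]
tool_rot: [3.141, -0.001, 3.064]
wrist_force: [0.2, 0.2, -0.6]
opening: 0.0851
```

Request:
apply_moves(rows=[[-0.1, -0.4, 0, 0, 0, 0], [-0.217, -0.8, 0, 0, 0, 0], [-0.217, -0.914, 0, 0, 0, 0], [-0.217, -0.914, 0, 0, 0, 0]])

```text
time_s: 12.1
position: [0.5926, -0.1971, 0.2192]
tool_rot: [3.14, -0.001, 3.065]
wrist_force: [-0.1, 0.3, -0.2]
opening: 0.0857
```

Request:
apply_moves(rows=[[-0.1, -0.4, 0, 0, 0, 0], [-0.217, -0.8, 0, 0, 0, 0], [-0.217, -0.914, 0, 0, 0, 0], [-0.217, -0.914, 0, 0, 0, 0], [-0.217, -0.914, 0, 0, 0, 0]])

```text
time_s: 12.6
position: [0.6104, -0.3062, 0.2198]
tool_rot: [3.14, -0.0, 3.068]
wrist_force: [0.6, 0.5, 0.1]
opening: 0.0854
```

Run:
```python
from h import *
s=manip.read_state();print(s["time_s"],s["position"],s["tool_rot"],s["wrist_force"],s["joint_pos"])
W=cam("wrist");np.save("W6.npy",W,allow_pickle=True)
cv2.imwrite("pics/w6.png",manip.camera("wrist"))
```

```text
12.6 [ 0.61043727 -0.3062307   0.21980382] [ 3.13990186e+00 -3.20116258e-04  3.06805010e+00] [0.5923723  0.49051267 0.14334566] [-5.58408756e-01  6.22089855e-01  4.45669014e-01  1.39544677e+00
  1.34670450e-03 -4.84866652e-01]
```

View pics/w6.png

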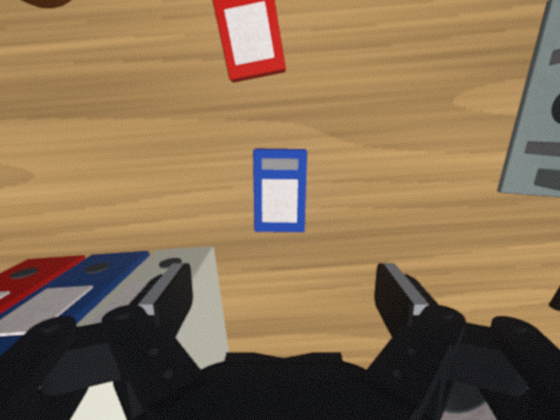

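Blue's top face spans (254,149)–(306,150)–(305,231)–(254,231). A white binder stands close on the left, so I'll check clearance to it and correct the offset.

Run:
```python
from h import *
W=np.load("W6.npy",allow_pickle=True).item();T=cam("top")
i=cv2.imread("pics/w6.png");m=rect(i,(100,120,60),(130,255,255));m[:,:240]=0;m[:,320:]=0;m[:140]=0;m[245:]=0
c=max(cv2.findContours(m,0,2)[0],key=cv2.contourArea)
print(cv2.boundingRect(c),cv2.boxPoints(cv2.minAreaRect(c)).round(1).tolist())
P=at_z(W,[(254,149),(306,150),(305,231),(254,231)],.02);print(P.round(4).tolist(),P.mean(0).round(4))
print("len",np.linalg.norm(P[0]-P[3]),np.linalg.norm(P[0]-P[1]))
v=P[3]-P[0]+P[2]-P[1];print("yaw",np.arctan2(v[1],v[0]))
print("binder corner T",[at_z(T,[(432,151),(457,41)],z).round(3).tolist() for z in(0,.1,.2,.25)])
print("binder corner W",[at_z(W,[(214,248)],z).round(3).tolist() for z in(0,.1,.2,.25)],at_z(W,[(227,345)],0))
```

```text
(254, 149, 53, 83) [[254.0, 231.0], [254.0, 149.0], [306.0, 149.0], [306.0, 231.0]]
[[0.5611, -0.3337, 0.02], [0.5664, -0.277, 0.02], [0.6597, -0.2831, 0.02], [0.6553, -0.343, 0.02]] [ 0.6106 -0.3092  0.02  ]
len 0.0946273479177852 0.05699749843348256
yaw -0.08182665729302387
binder corner T [[[0.68, -0.401, 0.0], [1.003, -0.474, 0.0]], [[0.661, -0.37, 0.1], [0.96, -0.437, 0.1]], [[0.641, -0.338, 0.2], [0.917, -0.4, 0.2]], [[0.632, -0.322, 0.25], [0.895, -0.381, 0.25]]]
binder corner W [[[0.681, -0.398, 0.0]], [[0.643, -0.371, 0.1]], [[0.605, -0.345, 0.2]], [[0.586, -0.331, 0.25]]] [[ 0.8255841  -0.39935303  0.        ]]
```

The binder base corner is at (0.68, -0.40), clear of the gripper. The top and wrist views agree on blue at (0.6107, -0.309), yaw -0.08. Descend and grip.

Request:
apply_moves(rows=[[0, -0.025, 0.35, 0, 0, 0.002], [0, -0.025, 0.7, 0, 0, 0.002], [0, -0.025, 0.92, 0, 0, 0.002], [0, -0.025, 0.92, 0, 0, 0.002]])

```text
time_s: 13.05
position: [0.6069, -0.3076, 0.1048]
tool_rot: [3.137, -0.008, 3.062]
wrist_force: [-0.1, 0.7, -0.3]
opening: 0.0851
```

Request:
apply_moves(rows=[[0, 0, 0.3, 0, 0, 0], [0, 0, 0.55, 0, 0, 0], [0, 0, 0.75, 0, 0, 0], [0, 0, 0.86, 0, 0, 0], [0, 0, 0.91, 0, 0, 0], [0, 0, 0.91, 0, 0, 0], [0, 0, 0.91, 0, 0, 0]])

```text
time_s: 13.75
position: [0.6112, -0.3127, 0.002]
tool_rot: [-3.14, 0.003, 3.06]
wrist_force: [0.1, 0.1, 0.6]
opening: 0.0858
```

Request:
apply_moves(rows=[[0, 0, 0, 0, 0, 0], [0, 0, 0, 0, 0, 0], [0, 0, 0, 0, 0, 0], [0, 0, 0, 0, 0, 0], [0, 0, 0, 0, 0, 0], [0, 0, 0, 0, 0, 0], [0, 0, 0, 0, 0, 0], [0, 0, 0, 0, 0, 0]], claw=1, newtons=50)

```text
time_s: 14.55
position: [0.611, -0.3128, 0.0017]
tool_rot: [-3.141, 0.003, 3.06]
wrist_force: [-0.9, -0.3, 5.1]
opening: 0.0588
```

Gripped at 58.8 mm. Lift and carry over the magazine.

Request:
apply_moves(rows=[[0, 0, -0.15, 0, 0, 0], [0, 0, -0.4, 0, 0, 0], [0, 0, -0.7, 0, 0, 0], [0, 0, -1, 0, 0, 0]])

```text
time_s: 14.95
position: [0.6092, -0.3119, 0.1207]
tool_rot: [3.141, -0.001, 3.059]
wrist_force: [0.5, 0.3, -1.1]
opening: 0.0587
```

Request:
apply_moves(rows=[[0.05, 0.2, -0.2, 0, 0, 0], [0.15, 0.5, -0.4, 0, 0, 0], [0.266, 0.883, -0.45, 0, 0, 0], [0.266, 0.883, -0.45, 0, 0, 0]])

```text
time_s: 15.35
position: [0.5856, -0.1988, 0.1756]
tool_rot: [3.139, -0.0, 3.065]
wrist_force: [0.3, -0.2, -1.4]
opening: 0.0586
```

Request:
apply_moves(rows=[[0.1, 0.3, 0, 0, 0, 0], [0.2, 0.6, 0, 0, 0, 0], [0.266, 0.883, 0, 0, 0, 0], [0.266, 0.883, 0, 0, 0, 0]])

```text
time_s: 15.75
position: [0.5622, -0.0921, 0.1737]
tool_rot: [3.14, -0.002, 3.064]
wrist_force: [0.7, 0.3, -0.5]
opening: 0.0587
```

Request:
apply_moves(rows=[[0.1, 0.3, 0, 0, 0, 0.01], [0.2, 0.6, 0, 0, 0, 0.0215], [0.266, 0.883, 0, 0, 0, 0.0215], [0.266, 0.883, 0, 0, 0, 0.0215], [0.266, 0.883, 0, 0, 0, 0.0215], [0.266, 0.883, 0, 0, 0, 0.0215]])

```text
time_s: 16.35
position: [0.541, 0.0112, 0.1739]
tool_rot: [-3.141, 0.0, 2.991]
wrist_force: [-0.5, 0.1, -1.3]
opening: 0.0585
```

Run:
```python
from h import *
s=manip.read_state();print(s["time_s"],s["position"],s["tool_rot"],s["wrist_force"],s["opening"])
W=cam("wrist");np.save("W7.npy",W,allow_pickle=True)
i=manip.camera("wrist");cv2.imwrite("pics/w7raw.png",i)
cv2.imwrite("pics/w7.png",cv2.resize(i[110:400,80:480],None,fx=2,fy=2,interpolation=cv2.INTER_CUBIC))
cv2.imwrite("pics/s7raw.png",manip.camera("scene"));cv2.imwrite("pics/t7raw.png",manip.camera("top"))
```

```text
16.35 [0.54095229 0.01122598 0.17389906] [-3.14081467e+00  2.56286224e-04  2.99094652e+00] [-0.49280475  0.14999147 -1.32047269] 0.05852620827811097
```

View pics/w7.png

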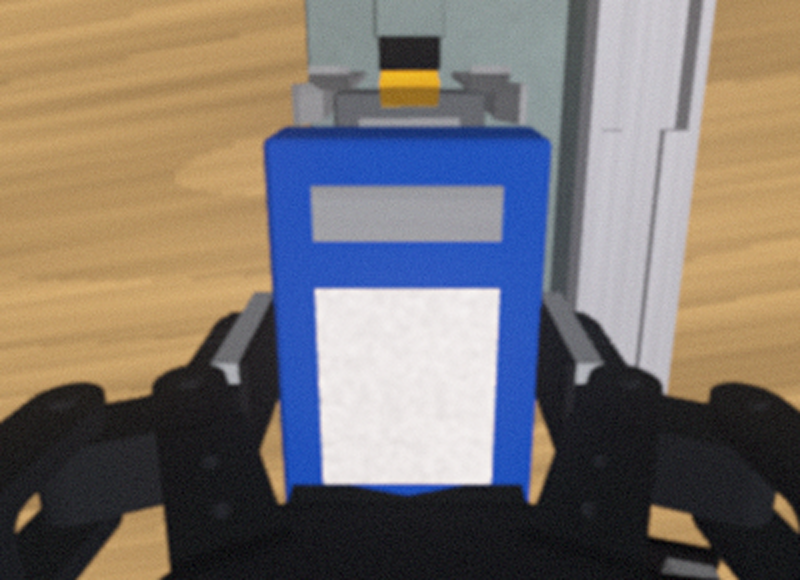

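Laterally, the cartridge (268–550, centre 409) lines up with the catch (379–440) and posts (295–523), also centre 409. Next I'll check the fore-aft offset using the lip step at row 129 (magazine x = -37).

```bash
python3 - <<'E'
from h import *
W=np.load("W7.npy",allow_pickle=True).item()
m=np.array([.5415,.012,-.149]);c,s=np.cos(m[2]),np.sin(m[2])
inv=lambda P:(np.c_[c*(P[:,0]-m[0])+s*(P[:,1]-m[1]),-s*(P[:,0]-m[0])+c*(P[:,1]-m[1])]*1000).round(1).tolist()
p=lambda l:[(80+(u+.5)/2-.5,110+(v+.5)/2-.5) for u,v in l]
print("lip",inv(at_z(W,p([(612,129),(675,129)]),.103)))
print("cart near top edge",inv(at_z(W,p([(268,145),(550,145)]),.192)),"bottom",inv(at_z(W,p([(285,128),(535,128)]),.172)))
print("track inner edge (63 at .103)",inv(at_z(W,p([(597,10),(577,300)]),.103)))
print("catch block outer (-88)",inv(at_z(W,p([(379,37),(440,37)]),.092)))
print("tcp",inv(np.array([[.541,.0112,0]])),"rot",2.991-np.pi)
print("label sides angle; cart sides")
E
python3 - <<'E'
import cv2,numpy as np
t=cv2.imread("pics/s7raw.png");cv2.imwrite("pics/s7.png",cv2.resize(t[120:300,220:380],None,fx=3,fy=3))
E
```

```text
lip [[-37.8, 71.4], [-37.8, 93.4]]
cart near top edge [[-47.1, -28.8], [-47.1, 29.1]] bottom [[-47.9, -29.1], [-47.8, 30.0]]
track inner edge (63 at .103) [[-77.4, 62.9], [26.8, 63.9]]
catch block outer (-88) [[-68.9, -10.1], [-68.9, 11.4]]
tcp [[-0.4, -0.9]] rot -0.150592653589793
label sides angle; cart sides
```

All agree within 1 mm. Lower it into the mouth with a 1 mm shift toward magazine -x.

Request:
apply_moves(rows=[[0.008, 0, 0.15, 0, 0, 0], [0.008, 0, 0.35, 0, 0, 0], [0.008, 0, 0.5, 0, 0, 0], [0.008, 0, 0.57, 0, 0, 0], [0.008, 0, 0.63, 0, 0, 0], [0.008, 0, 0.67, 0, 0, 0], [0.008, 0, 0.7, 0, 0, 0], [0.008, 0, 0.725, 0, 0, 0], [0.008, 0, 0.725, 0, 0, 0]])

```text
time_s: 17.4
position: [0.5404, 0.0125, 0.0875]
tool_rot: [-3.141, 0.002, 2.992]
wrist_force: [0.9, -0.4, -2.0]
opening: 0.059
```

Run:
```python
from h import *
s=manip.read_state();print(s["time_s"],s["position"],s["tool_rot"],s["wrist_force"],s["moment"],s["opening"])
```

```text
17.4 [0.54035818 0.01247475 0.08745912] [-3.14146114e+00  1.65522580e-03  2.99212803e+00] [ 0.9055436  -0.37999431 -2.02145648] [-0.08626389 -0.1097449  -0.0040614 ] 0.059000480274988984
```

Request:
apply_moves(rows=[[0, 0, 0.012, 0, 0, 0], [0, 0, 0.022, 0, 0, 0], [0, 0, 0.03, 0, 0, 0], [0, 0, 0.03, 0, 0, 0]])

```text
time_s: 17.8
position: [0.5403, 0.0126, 0.084]
tool_rot: [3.142, 0.002, 2.992]
wrist_force: [2.6, -0.9, 3.5]
opening: 0.0587
```

Request:
apply_moves(rows=[[0, 0, 0, 0, 0, 0], [0, 0, 0, 0, 0, 0], [0, 0, 0, 0, 0, 0], [0, 0, 0, 0, 0, 0], [0, 0, 0, 0, 0, 0]], claw=-0.65)

```text
time_s: 18.3
position: [0.5392, 0.0126, 0.0832]
tool_rot: [-3.141, -0.001, 2.992]
wrist_force: [0.3, -1.0, 0.0]
opening: 0.0705
```

Request:
apply_moves(rows=[[0, 0, -0.1, 0, 0, 0], [0, 0, -0.3, 0, 0, 0], [0, 0, -0.6, 0, 0, 0], [0, 0, -0.6, 0, 0, 0], [0, 0, -0.6, 0, 0, 0]])

```text
time_s: 18.8
position: [0.5408, 0.0125, 0.1572]
tool_rot: [3.142, 0.004, 2.992]
wrist_force: [0.5, 0.4, -0.2]
opening: 0.0703
```

Run:
```python
from h import *
s=manip.read_state();print(s["time_s"],s["position"],s["tool_rot"],s["wrist_force"],s["opening"])
i=manip.camera("wrist");t=manip.camera("scene")
o=np.hstack([cv2.resize(i,None,fx=.75,fy=.75),cv2.resize(t[168:294,230:350],None,fx=2.5,fy=2.5)])
cv2.imwrite("pics/w8.png",o);print(o.shape)
```

```text
18.8 [0.54076061 0.01248244 0.15718573] [3.14150896 0.00350071 2.99213855] [ 0.47210732  0.44251983 -0.19377882] 0.07032975111699839
(315, 720, 3)
```

View pics/w8.png

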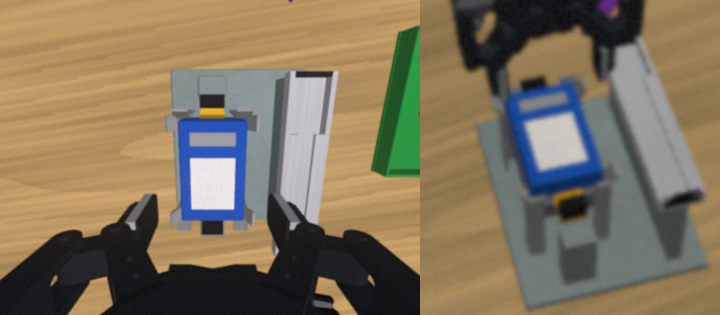

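The cartridge sits squarely on the catches between the posts. Shut the fingers and press at the centre.

Request:
apply_moves(rows=[[0, 0, 0, 0, 0, 0], [0, 0, 0, 0, 0, 0], [0, 0, 0, 0, 0, 0], [0, 0, 0.1, 0, 0, 0], [0, 0, 0.2, 0, 0, 0], [0, 0, 0.3, 0, 0, 0], [0, 0, 0.36, 0, 0, 0], [0, 0, 0.4, 0, 0, 0], [0, 0, 0.44, 0, 0, 0], [0, 0, 0.47, 0, 0, 0], [0, 0, 0.5, 0, 0, 0], [0, 0, 0.5, 0, 0, 0]], claw=1, newtons=30)

```text
time_s: 20.1
position: [0.5413, 0.0124, 0.0964]
tool_rot: [3.142, 0.004, 2.992]
wrist_force: [1.7, -0.4, 2.7]
opening: 0.0001
```

Request:
apply_moves(rows=[[0, 0, 0.02, 0, 0, 0], [0, 0, 0.04, 0, 0, 0], [0, 0, 0.06, 0, 0, 0], [0, 0, 0.08, 0, 0, 0], [0, 0, 0.1, 0, 0, 0], [0, 0, 0.12, 0, 0, 0], [0, 0, 0.12, 0, 0, 0]])

```text
time_s: 20.8
position: [0.5403, 0.0125, 0.0811]
tool_rot: [3.142, 0.001, 2.992]
wrist_force: [2.9, -0.1, 3.6]
opening: 0.0001
```

Request:
apply_moves(rows=[[0, 0, 0.015, 0, 0, 0], [0, 0, 0.03, 0, 0, 0], [0, 0, 0.045, 0, 0, 0], [0, 0, 0.06, 0, 0, 0], [0, 0, 0.075, 0, 0, 0], [0, 0, 0.09, 0, 0, 0], [0, 0, 0.105, 0, 0, 0], [0, 0, 0.12, 0, 0, 0], [0, 0, 0.12, 0, 0, 0], [0, 0, 0.12, 0, 0, 0]])

```text
time_s: 21.8
position: [0.5398, 0.0126, 0.0667]
tool_rot: [-3.142, 0.0, 2.992]
wrist_force: [3.8, -0.7, 5.4]
opening: -0.0003
```

Request:
apply_moves(rows=[[0, 0, 0.012, 0, 0, 0], [0, 0, 0.025, 0, 0, 0], [0, 0, 0.025, 0, 0, 0], [0, 0, 0.025, 0, 0, 0]])

```text
time_s: 22.2
position: [0.5397, 0.0126, 0.0638]
tool_rot: [-3.141, 0.0, 2.992]
wrist_force: [3.8, 0.3, 5.3]
opening: -0.0001
```

Request:
apply_moves(rows=[[0, 0, -0.03, 0, 0, 0], [0, 0, -0.06, 0, 0, 0], [0, 0, -0.1, 0, 0, 0], [0, 0, -0.3, 0, 0, 0], [0, 0, -0.65, 0, 0, 0], [0, 0, -0.95, 0, 0, 0], [0, 0, -0.95, 0, 0, 0]])

```text
time_s: 22.9
position: [0.5405, 0.0126, 0.1817]
tool_rot: [3.141, 0.004, 2.992]
wrist_force: [0.6, -0.9, 0.4]
opening: -0.0001
```

Run:
```python
from h import *
s=manip.read_state();print(s["time_s"],s["position"],s["wrist_force"])
i=manip.camera("wrist");t=manip.camera("scene")
o=np.hstack([cv2.resize(i[60:320,180:460],None,fx=1.4,fy=1.4),cv2.resize(t[168:289,230:350],None,fx=3,fy=3.01)[:364]])
cv2.imwrite("pics/w9.png",o);print(o.shape)
```

```text
22.9 [0.54045379 0.01257484 0.18167269] [ 0.64520613 -0.93572343  0.38661011]
(364, 752, 3)
```

View pics/w9.png

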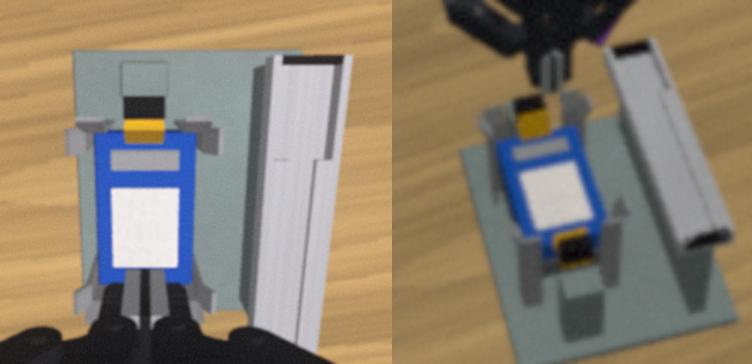

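Both yellow catches overlap blue's ends, the near one at about (144,132) and the far one at about (573,245). Blue now lies below the post tops, and the robot is clear. Hand in.

```bash
python3 -c "
from bench import manip
print(manip.job_done())"
```

```text
the job is handed in; nothing more can be done
None
```

The job was handed in at about 23 s of the 64 s allowed; no verdict is reported.

- **Keeper:** I slid it 68 mm to the track's open end, lifted it off and released it standing in the green tray. The pictures after release show it upright inside the walls.
- **Blue cartridge:** I laid it squarely between the posts and pressed it at the centre with shut fingers, down to a top height of about 64 mm. The pressing force read about 5 N at the end of each step. That is below the 8–22 N you gave, but the force may have peaked unseen while moving.
- **Last picture:** With the robot clear, both yellow catches lie over the blue cartridge's ends. It sits level, below the post tops.
- **Not measured:** I judged the catch positions and the final cartridge height from that picture only. The grey cartridge's height was not checked.
- **Red cartridge:** I never worked near it, and did not measure its position again at the end.

No check failed. The calibrated position fits agreed to about 1–3 mm.

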